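Angle a batten past the bench dog into the sanding bay

TASK

Slide the loose pine batten across the perforated board into the sanding bay: it must end lying behind the upright bench dog, between the two end stops, with its long edge flat against the back fence along its whole length. The dog stays where it is and narrows the mouth of the bay, so the batten has to be angled: its dog-side end goes in behind the dog first, then the other end is swung in. Only push it along with closed fingers or a fingertip, never take it between the fingers or lift it off the board, leave the other things on the board where they are, and finish clear of everything.

Things in the scene. Friction and masses are not known exactly. Their poses are not given: they have to be found in the camera images.
- board: Brown perforated MDF board, 460 (x) x 800 (y) x 18 mm, fixed on the bench. Origin: centre of its underside, at bench level; x to its far side, y to its left, z up; its top is 18 mm above the origin. Dark round spots are 20 mm dog holes; all holes but one are empty. Fence, end stops and clamps are fixed on the board.
- bay (a point): Foot of the wooden back fence's front face, half-way along the bay, on the board's top (board frame x +110, y 0 mm); axes as the board's. The fence is 35 mm high, 40 mm wide, 660 mm long along y. The bay lies in front of it between the end stops: 316 mm long, 45 mm deep from the fence to the front of the stops.
- stop_left (a point): Foot of the bay-side front corner of the left end stop (board frame x +65, y +158 mm). The stop is a wooden block 30 mm high; it runs 45 mm in x back to the fence and 50 mm in y away from the bay.
- stop_right (a point): The same corner of the right end stop (board frame x +65, y -158 mm). Beyond each stop, 130 mm outwards from this corner along y, an F-clamp with a red handle stands on the fence and behind it (board frame x +115 to +181, y 274 to 302 mm either side), 215 mm high above the board's top.
- dog: Bench dog: upright round aluminium post, 20 mm diameter, 45 mm high, immovable in the board. Origin: centre of its foot, on the board's top. It stands 75 mm (clear gap) in front of the back fence, on the board's x = +25 mm, at either y = +96 or y = -96 mm.
- batten: Loose planed pine batten, 280 mm long (its y), 40 mm wide (its x), 28 mm high (z), about 0.17 kg, sliding flat on the board with ordinary wood friction. Origin: centre of its underside. At the start it lies in front of the bay on the robot's side of the dog, its y axis within about 15 degrees of the board's y.
- batten_left (a point): Centre of the batten's end face at its +y (left) end, 140 mm from its middle, 14 mm above its underside.
- batten_right (a point): Centre of the batten's end face at its -y (right) end, 140 mm from its middle, 14 mm above its underside.
- glue: Bystander: white glue bottle standing on the board, 54 mm diameter, 140 mm high; origin at the centre of its foot.
- cork_block: Bystander: cork sanding block lying on the board, 65 x 75 mm, 34 mm high; origin at the centre of its underside.
- tape_measure: Bystander: yellow tape measure standing on the board behind the fence, 36 x 70 mm, 60 mm high; origin at the centre of its underside.

How it is judged:
By the outcome, as a careful person would: the job done as asked, in the order asked, and still so for the second after the job is handed in, with the robot touching nothing.
It also fails if it takes over 64 s, if anything falls off the work surface, if the arm or the gripper's body presses on something with over 40 N, if the wrist force passes 120 N, or if a joint passes its speed limit or range.

ROBOT

A 6-joint arm with a two-finger parallel gripper is mounted at the origin on the work surface. World frame = base frame: x ahead of the robot, y to its left, z up, the work surface at z = 0. Lengths are in m, angles in rad, forces in N, time in s.
With the tool pointing down it reaches from about 0.4 to 0.825 m from the base axis. Payload 7 kg.
Tool frame: the origin (TCP) lies midway between the tips of the shut fingers; the grasp point (between the pads) lies arm.hold_point_z behind it (arm.hold_point_z is the distance from the TCP to the grasp point, in m); z points along the fingers, y is the line along which they close (so a half turn about z gives the same grasp; the last joint's range is limited). The gripper opens to 88 mm and grips with 3 to 60 N. Pads are 19 mm wide; open, the fingers measure 130 mm over their backs; the gripper's body (78 mm by 193 mm) begins 47 mm behind the grasp point.
Start: joints at [-0.921, 0.359, 0.012, 0, -1.224, -0.288], TCP at [0.239, -0.631, 0.227] pointing down, gripper open.
Joint ranges: [-3.07, 3.07], [-1.43, 2.12], [-1.02, 1.25], [-3.03, 1.67], [-3.05, -0], [-3.03, 3.03]. Speed limits (rad/s): [2.39, 2.39, 3.01, 3.14, 3.14, 3.14].

INTERFACE

Orientations are given as [roll, pitch, yaw] about the fixed x, y, z axes, in that order (R = Rz(yaw) Ry(pitch) Rx(roll)).
In Python, from station import arm gives the robot as it stands.
- The arm moves only by the shell command python3 -m crank 'ROWS' [OPENING] [FORCE]. ROWS is JSON, a list that holds one entry, the list of rows, each a list of 4 numbers: the shift along the tool's x, y, z in units of 25 mm (1.0 is 25 mm), then the turn about the tool's z in units of 5 degrees (1.0 is 5 degrees). A call has 1 to 12 rows; each row is the pose to reach, as a shift and turn from the pose commanded when the call began, along the tool's axes at that moment; what a row does not reach only later rows make up. A row lasts 1/8 s, in which the tool goes at most 62.5 mm and 10.7 degrees, less where a joint would pass 70% of its speed; a pose out of reach is approached as far as the arm can. A call with a gripper value outside its range is refused whole. OPENING is the closure, from 0 (fully open) to 1 (shut), set as the call begins (- or left out, the last holds). The fingers move at their own pace and stop on an object; FORCE is the grip in N (left out, the last holds). Time passes only in rows, so rows that repeat a pose let the fingers close. It gives the time, the measured TCP pose, the force, the opening and the grip force at its end, in the units of the state.
- arm.get_state(): the state, without advancing time (a new reading comes with each control period).
- arm.grab_frame(name): name is "scene" or "top" or "wrist"; returns (picture, depth): 384x512x3 uint8, red, green, blue; 384x512 float32, m along the optical axis (not along the pixel's ray), 0 where there is no reading.
- arm.get_calibration(name): a dict with "mtx" (3x3 intrinsics, pixels), "k1" (the pictures are not rectified: a ray, as slopes to the right and down, at radius r is drawn at 1 + k1 r^2 times it, then the intrinsics apply), "R" (3x3) and "t" (3): a world point X has camera coordinates R X + t; the wrist camera has in their place "mount" (4x4, takes a point from camera to tool coordinates, whose origin is the TCP and whose axes are the flange's). Camera axes: x right, y down, z forward; pixel columns grow to the right and rows downward; lengths in m; the calibration is good to about 2 mm. A picture is of the moment at which its call begins: read the wrist's pose just before it. get_calibration takes no time and is no camera call.
- arm.job_done(): hands the job in; it is judged then, once.
Trained networks look in the newest picture that a camera, given by its name, has taken for a name from the list of things; names that differ only in an ending like _2 or _b are one class to them, and where a whole thing is asked for, a point or a joint stands for the part that bears it (a point fixed in the world has none). Each returns a list of dicts, best first, with "score" (0 to 1); they miss things now and then, are a little off and sometimes report something else, mostly with a low value. They report only what shows in the picture. A call takes as long as a camera call.
- arm.recognise(thing, camera): "extent" ([left, top, width, height] in pixels, round what is visible of it).
- arm.trace(thing, camera): "mask" (384x512 bool, what is visible of it) and "extent" ([left, top, width, height] in pixels, round what is visible of it).
The state is a dict: "t": time; "q": joint angles; "qd": joint speeds; "joint_efforts": joint torques, N m; "eef_pos": TCP position; "ee_rot": TCP orientation; "force": force on the tool from outside, world axes, zero at the start; "moment": the same for the moment, N m; "width": finger opening in m; "gripper_force": force on a finger pad.
Only numpy, scipy, OpenCV 4.12 (cv2) and the standard library are available. Lean on these libraries where they do the work, as an engineer would, in place of code of your own. Each camera call takes 0.05 s, during which the arm holds its last target. There are 200 camera calls.

## Working session

There is one attempt and no reset: what is moved stays moved. The work goes in short steps, Python scripts to look and compute and a shell command to move; the robot and the scene stay as the last step left them, time stands still between calls to the robot, and variables do not carry over. Pictures are saved under pics/ and viewed, at most 10 in all, crops included, and the job is handed in when it is done.

```bash
ls; mkdir -p pics; cat > h.py <<'E'
import numpy as np, cv2
from station import arm
def rays(name,px):
    c=arm.get_calibration(name);M=np.array(c["mtx"])
    p=(np.array(px,float).reshape(-1,2)-M[:2,2])/[M[0,0],M[1,1]]
    u=p.copy()
    for _ in range(20): u=p/(1+c["k1"]*(u**2).sum(1,keepdims=True))
    return np.c_[u,np.ones(len(u))],np.array(c["R"]),np.array(c["t"])
def at_z(name,px,z):
    d,R,t=rays(name,px);o=-R.T@t;D=d@R
    return o+D*((z-o[2])/D[:,2])[:,None]
def at_depth(name,px,dep):
    d,R,t=rays(name,px);return (d*np.array(dep).reshape(-1,1)-t)@R
E
python3 - <<'E'
from h import *
for n in("top","scene"):
    im,d=arm.grab_frame(n);cv2.imwrite(f"pics/{n}0.png",im[:,:,::-1]);np.save(f"{n}0.npy",d)
    for th in("batten","dog","glue","cork_block","tape_measure","board"):
        r=arm.trace(th,n)
        for q in r[:2]:
            m=q["mask"]&(d>0);v,u=np.nonzero(m);P=at_depth(n,np.c_[u,v],d[m])
            print(n,th,round(q["score"],2),q["extent"],P.mean(0).round(3),np.percentile(P,[2,98],axis=0).round(3).tolist())
print(arm.get_state(),arm.hold_point_z)
E
```

```text
pics
top batten 0.85 [180.5, 239.5, 116.1, 32.4] [0.488 0.04  0.046] [[0.466, -0.094, 0.034], [0.509, 0.172, 0.05]]
top dog 0.4 [269.7, 194.2, 7.9, 15.3] [ 0.599 -0.053  0.059] [[0.591, -0.062, 0.035], [0.61, -0.045, 0.067]]
top glue 0.69 [365.1, 217.8, 33.0, 27.9] [ 0.499 -0.283  0.106] [[0.477, -0.307, 0.026], [0.525, -0.267, 0.159]]
top cork_block 0.86 [72.1, 199.1, 34.5, 25.6] [0.625 0.384 0.049] [[0.594, 0.352, 0.022], [0.657, 0.424, 0.056]]
top tape_measure 0.45 [361.5, 218.5, 35.1, 26.3] [ 0.499 -0.284  0.104] [[0.477, -0.313, 0.022], [0.525, -0.267, 0.16]]
top board 0.89 [70.1, 113.0, 333.9, 203.9] [0.571 0.041 0.025] [[0.356, -0.337, 0.014], [0.8, 0.425, 0.117]]
scene batten 0.78 [182.4, 154.4, 93.9, 41.2] [0.498 0.031 0.038] [[0.442, -0.099, 0.017], [0.515, 0.175, 0.047]]
scene dog 0.7 [216.1, 191.1, 6.0, 20.6] [ 0.605 -0.056  0.045] [[0.563, -0.064, 0.018], [0.612, -0.045, 0.064]]
scene glue 0.73 [91.4, 168.8, 30.1, 51.7] [ 0.519 -0.296  0.091] [[0.501, -0.32, 0.029], [0.53, -0.272, 0.158]]
scene cork_block 0.56 [341.8, 151.4, 26.8, 25.0] [0.634 0.37  0.044] [[0.599, 0.349
[... 354 characters left out ...]
.005], [0.818, 0.41, 0.184]]
{'t': 0.7, 'q': array([-9.20927548e-01,  3.58551378e-01,  1.18988161e-02,  3.28455489e-05,
       -1.22412581e+00, -2.88085551e-01]), 'qd': array([-0.00024155,  0.0005981 ,  0.00058822,  0.0009583 , -0.00059494,
        0.00191348]), 'joint_efforts': array([ 6.73146824e-04, -5.82156944e+01,  2.93249327e+01,  7.00133756e+00,
        1.25733751e-02, -1.49994133e-05]), 'eef_pos': array([ 0.23886183, -0.63129413,  0.22659812]), 'ee_rot': array([-3.14156666e+00, -2.45182956e-05, -2.77979827e+00]), 'force': array([-0.05148804,  0.30383697,  0.09905081]), 'moment': array([ 0.01157814,  0.0374843 , -0.0182623 ]), 'gripper_force': 0.0, 'width': 0.08772707285424494} 0.0188
```

```bash
python3 - <<'E'
import cv2
a=cv2.imread("pics/top0.png");c=cv2.resize(a[95:325,60:415],None,fx=2.2,fy=2.2,interpolation=cv2.INTER_CUBIC)
cv2.imwrite("pics/top0c.png",c);print(c.shape)
E
python3 - <<'E'
import sys;sys.path.insert(0,'.')
from h import *
im,d=arm.grab_frame("top")
for th in("board","batten"):
    m=arm.trace(th,"top")[0]["mask"]
    if th=="batten":
        v,u=np.nonzero(m&(d>0));P=at_z("top",np.c_[u,v],0.046)
    else:
        v,u=np.nonzero(m&(d>0));P=at_depth("top",np.c_[u,v],d[v,u]);P=P[abs(P[:,2]-.018)<.012]
    P=P[:,:2]
    print(th,cv2.minAreaRect((P*1000).astype(np.float32)), cv2.boxPoints(cv2.minAreaRect((P*1000).astype(np.float32))).round(0).tolist())
# fence: z~53
v,u=np.nonzero(d>0);P=at_depth("top",np.c_[u,v],d[v,u])
s=(abs(P[:,2]-.053)<.006)&(P[:,0]>.64)&(P[:,0]<.76)&(abs(P[:,1]-.04)<.36)
F=P[s]
print(len(F),cv2.minAreaRect((F[:,:2]*1000).astype(np.float32)))
b=np.arange(-.26,.36,.04)
for k in b:
    g=F[abs(F[:,1]-k)<.02]
    if len(g)>5: print(round(k,2),np.percentile(g[:,0],[3,97]).round(4),len(g))
E
```

```text
(506, 781, 3)
board ((581.89892578125, 44.38861083984375), (802.1365356445312, 462.3343505859375), 86.66700744628906) [[328.0, -343.0], [789.0, -369.0], [836.0, 431.0], [374.0, 458.0]]
batten ((486.71002197265625, 39.716758728027344), (44.54105758666992, 279.01092529296875), 1.6610395908355713) [[460.0, 179.0], [468.0, -100.0], [513.0, -99.0], [505.0, 180.0]]
4774 ((700.0086669921875, 53.3299560546875), (119.6668930053711, 692.6420288085938), 0.02985581010580063)
-0.26 [0.6745 0.7347] 133
-0.22 [0.6773 0.7153] 257
-0.18 [0.6489 0.7173] 295
-0.14 [0.6429 0.719 ] 473
-0.1 [0.6739 0.7219] 278
-0.06 [0.6859 0.7247] 273
-0.02 [0.6885 0.7285] 280
0.02 [0.6906 0.7552] 295
0.06 [0.6928 0.7463] 279
0.1 [0.6951 0.7339] 272
0.14 [0.6977 0.736 ] 275
0.18 [0.674  0.7392] 298
0.22 [0.6596 0.7391] 490
0.26 [0.6738 0.7418] 279
0.3 [0.7075 0.7445] 229
0.34 [0.6442 0.7442] 140
```

View pics/top0c.png

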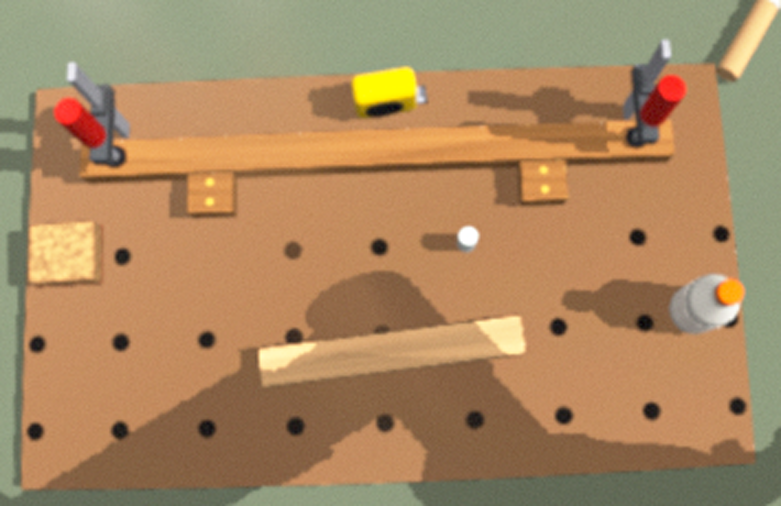

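The picture shows the batten at crop (260–525, 320–385), with its left end nearer the robot. The dog is at (468, 237), on the right side at y = -96. The glue is at (705, 300) and the cork at (65, 252). In the board frame the batten is at about (-95, -10), yaw +5°.

My plan is to push it left by its right end, angle it, push it forward, slide it in behind the dog, then swing the left end in.

```bash
cat >> h.py <<'E'
PSI=-0.0585; O=np.array([.582,.044])
Rb=np.array([[np.cos(PSI),-np.sin(PSI)],[np.sin(PSI),np.cos(PSI)]])
def b2w(p): return O+Rb@(np.array(p)/1000)
def w2b(p): return (np.array(p)[...,:2]-O)@Rb*1000
def tool():
    s=arm.get_state();return w2b(s["eef_pos"]),(s["eef_pos"][2]-.018)*1000,(np.degrees(s["ee_rot"][2]-PSI-np.pi)+180)%360-180
def row(*tg):  # targets (bx,by,h mm, tool yaw deg rel. nominal) -> rows from current pose
    s=arm.get_state();y=s["ee_rot"][2];p=s["eef_pos"];_,_,r=tool()
    for bx,by,h,th in tg:
        d=b2w((bx,by))-p[:2]
        print([round(v,2) for v in (d@[np.cos(y),np.sin(y)]/.025, d@[np.sin(y),-np.cos(y)]/.025,-(h/1000+.018-p[2])/.025,-(th-r)/5)])
def batten():  # board-frame centre and yaw, from top camera mask and heights
    im,d=arm.grab_frame("top");m=arm.trace("batten","top")[0]["mask"]
    v,u=np.nonzero(m&(d>0));P=at_depth("top",np.c_[u,v],d[v,u]);P=P[abs(P[:,2]-.046)<.008]
    (c,wh,_)=r=cv2.minAreaRect((w2b(P)).astype(np.float32));q=cv2.boxPoints(r)
    e=max((q[1]-q[0],q[2]-q[1]),key=np.linalg.norm);e=e*np.sign(e[1])
    th=np.degrees(np.arctan2(-e[0],e[1]))
    print("batten c",np.round(c,0),"size",np.round(wh,0),"yaw",round(th,1),"t",arm.get_state()["t"]);return im
E
python3 - <<'E'
from h import *
batten();print(tool())
row((-80,-188,150,95),(-80,-188,10,95),(-83,-150,10,95))
E
```

```text
batten c [-93. -10.] size [ 41. 280.] yaw 5.3 t 0.95
(array([-303.04307032, -694.19816765]), np.float64(208.59057653696456), np.float64(24.083281750279923))
[np.float64(-16.41), np.float64(14.84), np.float64(2.34), np.float64(-14.18)]
[np.float64(-16.41), np.float64(14.84), np.float64(7.94), np.float64(-14.18)]
[np.float64(-16.92), np.float64(16.28), np.float64(7.94), np.float64(-14.18)]
```

```bash
python3 -m crank '[[[-1,0.9,0,-1],[-2.5,2.3,0,-2.5],[-4.2,3.8,0,-4],[-6,5.4,0,-5.5],[-7.8,7,0,-7],[-9.6,8.7,0,-8.5],[-11.4,10.3,0,-10],[-13.2,12,0,-11.5],[-15,13.5,0,-13],[-16.4,14.84,0,-14.18],[-16.4,14.84,1,-14.18],[-16.4,14.84,1,-14.18]]]' 1
python3 -c "
from h import *
print(tool());row((-80,-188,10,95),(-80,-188,40,95))"
```

```text
t: 2.45
eef_pos: [0.49, -0.1386, 0.2002]
ee_rot: [3.138, 0.0, -1.541]
force: [-0.2, 0.1, -0.7]
width: 0.0002
gripper_force: 0.0
(array([ -81.19608277, -187.63315515]), np.float64(182.19981512786444), np.float64(95.03234072909464))
[np.float64(0.02), np.float64(-0.05), np.float64(6.89), np.float64(0.01)]
[np.float64(0.02), np.float64(-0.05), np.float64(5.69), np.float64(0.01)]
```

```bash
python3 -m crank '[[[0,0,1.5,0],[0,0,3,0],[0,0,4.5,0],[0,0,5.7,0],[0,0,6.6,0],[0,0,6.9,0],[0,0,6.9,0],[-0.3,0,6.9,0],[-0.6,0,6.9,0],[-0.9,0,6.9,0],[-1.1,0,6.9,0],[-1.3,0,6.9,0]]]'
python3 -m crank '[[[-0.3,0,0,0],[-0.6,0,0,0],[-0.9,0,0,0],[-1.2,0,0,0],[-1.5,0,0,0],[-1.7,0,0,0],[-1.85,0,0,0],[-1.9,0,0,0],[-1.9,0,0,0]]]'
python3 -c "
from h import *
batten();print(tool())"
```

```text
t: 3.95
eef_pos: [0.4903, -0.1064, 0.0293]
ee_rot: [-3.141, -0.0, -1.542]
force: [-0.0, -2.6, 1.5]
width: 0.0004
gripper_force: 1.2
t: 5.08
eef_pos: [0.4887, -0.059, 0.0289]
ee_rot: [3.142, 0.0, -1.542]
force: [-0.4, 0.1, -0.3]
width: 0.0004
gripper_force: 0.0Traceback (most recent call last):
  File "<string>", line 3, in <module>
    batten();print(tool())
    ~~~~~~^^
  File "h.py", line 26, in batten
    im,d=arm.grab_frame("top");m=arm.trace("batten","top")[0]["mask"]
                                 ~~~~~~~~~~~~~~~~~~~~~~~~~^^^
IndexError: list index out of range
```

```bash
python3 -m crank '[[[0.6,0,0,0],[0.8,0,-1,0],[0.8,0,-2.5,0],[0.8,0,-3.5,0],[0.8,0,-3.5,0]]]'
python3 -c "
from h import *
try: batten()
except Exception as e: print(e)
print(tool());row((-144,-24,100,5),(-144,-24,10,5),(-144,-24,10,8))"
```

```text
t: 5.8
eef_pos: [0.4906, -0.0797, 0.1185]
ee_rot: [-3.138, 0.001, -1.543]
force: [-1.0, 0.2, -0.2]
width: 0.0006
gripper_force: 0.0
list index out of range
(array([ -85.58956633, -128.90108568]), np.float64(98.37681252400107), np.float64(94.94116246606194))
[np.float64(-4.38), np.float64(1.97), np.float64(-0.06), np.float64(17.99)]
[np.float64(-4.38), np.float64(1.97), np.float64(3.54), np.float64(17.99)]
[np.float64(-4.38), np.float64(1.97), np.float64(3.54), np.float64(17.39)]
```

```bash
python3 -m crank '[[[-0.6,0.3,0,2],[-1.4,0.6,0,4],[-2.2,1,0,6],[-3,1.4,0,8],[-3.8,1.7,0,10],[-4.4,2,0,12],[-4.4,2,0,14],[-4.4,2,0,16],[-4.4,2,0,17.6],[-4.4,2,0,17.6]]]'
python3 - <<'E'
from h import *
for n in("scene","top"):
    im,d=arm.grab_frame(n);cv2.imwrite(f"pics/{n}1.png",cv2.resize(im[95:325,60:415,::-1] if n=="top" else im[90:320,60:415,::-1],None,fx=2,fy=2))
    for q in arm.trace("batten",n)[:1]:
        v,u=np.nonzero(q["mask"]&(d>0));P=at_depth(n,np.c_[u,v],d[v,u]);P=P[abs(P[:,2]-.046)<.005]
        b=w2b(P);print(n,q["score"],cv2.minAreaRect(b.astype(np.float32)))
print(tool())
E
```

```text
t: 7.15
eef_pos: [0.4356, 0.0289, 0.1156]
ee_rot: [-3.141, -0.002, -3.078]
force: [-0.1, -0.7, -0.4]
width: 0.0003
gripper_force: 0.0
scene 0.69 ((-96.45039367675781, 40.780731201171875), (44.13892364501953, 279.69061279296875), 4.879190444946289)
top 0.74 ((-105.28099822998047, 136.0035858154297), (38.89669418334961, 89.92048645019531), 5.652728080749512)
(array([-144.82019787,  -23.37923538]), np.float64(98.22808873257553), np.float64(7.100708649638534))
```

View pics/scene1.png

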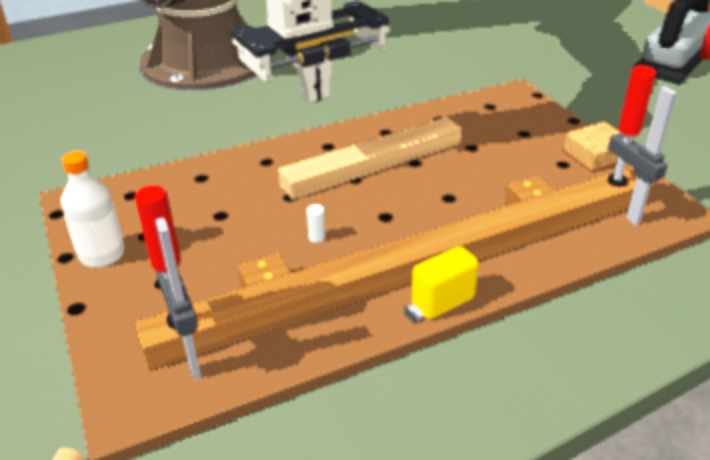

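```bash
python3 -m crank '[[[0,0,1.2,0],[0,0,2.4,0],[0,0,3.3,0],[0,0,3.52,0],[0,0,3.52,0],[-0.3,0,3.52,0],[-0.6,0,3.52,0],[-0.9,0,3.52,0],[-1.2,-0.1,3.52,-0.4],[-1.5,-0.1,3.52,-0.8],[-1.8,-0.15,3.52,-1.2],[-2.1,-0.2,3.52,-1.6]]]'
sed -i 's/grab_frame("top");m=arm.trace("batten","top")/grab_frame("scene");m=arm.trace("batten","scene")/; /def batten/,$s/at_depth("top"/at_depth("scene"/' h.py
python3 -c "
from h import *
batten();print(tool())"
```

```text
t: 8.85
eef_pos: [0.4891, 0.0275, 0.0286]
ee_rot: [-3.142, -0.001, -2.938]
force: [-1.4, 1.0, 0.5]
width: 0.0007
gripper_force: 0.7
batten c [-76.  42.] size [ 43. 281.] yaw 14.7 t 8.95
(array([-90.99700057, -21.72124298]), np.float64(10.6075331342982), np.float64(14.987836741203694))
```

```bash
python3 -m crank '[[[-0.2,0,0,-0.4],[-0.4,0,0,-0.8],[-0.45,0,0,-0.8],[-0.2,0,0,-0.8],[0.2,0,0,-0.8],[0.4,0.4,0,-0.8],[0.5,0.9,0,-0.8],[0.55,1.4,0,-0.8],[0.6,1.9,0,-0.8],[0.7,2.2,0,-0.8],[0.7,2.35,0,-0.8],[0.7,2.35,0,-0.8]]]'
python3 -c "
from h import *
batten();print(tool())"
```

```text
t: 10.45
eef_pos: [0.4599, 0.0819, 0.0285]
ee_rot: [-3.142, -0.0, -2.868]
force: [0.3, -0.9, -0.0]
width: 0.0003
gripper_force: 0.0
batten c [-69.  45.] size [ 44. 280.] yaw 17.8 t 10.55
(array([-124.00675844,   30.33062793]), np.float64(10.519366561894367), np.float64(18.972525759514212))
```

```bash
python3 -m crank '[[[-0.4,0,0,0.1],[-0.8,0,0,0.2],[-1.0,0,0,0.2],[-1.25,0.02,0,0.2],[-1.5,0.06,0,0.2],[-1.75,0.1,0,0.2],[-2,0.14,0,0.2],[-2.25,0.18,0,0.2],[-2.5,0.22,0,0.2],[-2.75,0.25,0,0.2],[-2.9,0.27,0,0.2],[-2.9,0.27,0,0.2]]]'
python3 -c "
from h import *
batten();print(tool())"
```

```text
t: 12.05
eef_pos: [0.5284, 0.1079, 0.0286]
ee_rot: [3.141, 0.001, -2.886]
force: [-0.0, 0.2, -0.1]
width: 0.0004
gripper_force: 0.0
batten c [-26.  67.] size [ 43. 280.] yaw 17.9 t 12.15
(array([-57.43144029,  60.58171516]), np.float64(10.685455204964212), np.float64(17.985162771168007))
```

```bash
python3 -m crank '[[[-0.25,0,0,0],[-0.5,0,0,0],[-0.75,0,0,0],[-1,0,0,0],[-1.25,0,0,0],[-1.5,0,0,0],[-1.7,0,0,0],[-1.85,0,0,0],[-1.85,0,0,0],[-1,0,0,0],[-0.6,0,-1.5,0],[-0.6,0,-3,0]]]'
python3 -c "
from h import *
batten();print(tool())"
```

```text
t: 13.65
eef_pos: [0.5419, 0.1113, 0.1043]
ee_rot: [-3.141, -0.0, -2.886]
force: [1.3, 0.6, -0.1]
width: 0.0006
gripper_force: 0.0
batten c [22. 74.] size [ 63. 299.] yaw 23.1 t 13.75
(array([-40.70235216,  66.59836639]), np.float64(90.05754968461854), np.float64(18.047207670352066))
```

```bash
sed -i 's/    v,u=np.nonzero(m&(d>0));P=at_depth("scene"/    m=cv2.morphologyEx(m.astype(np.uint8),cv2.MORPH_OPEN,np.ones((5,5)))>0\n    v,u=np.nonzero(m\&(d>0));P=at_depth("scene"/; s/<.008\]/<.005]/' h.py
python3 -c "
from h import *
im=batten();cv2.imwrite('pics/s2.png',cv2.resize(im[130:280,80:380,::-1],None,fx=2.5,fy=2.5))"
```

```text
batten c [17. 84.] size [ 42. 283.] yaw 18.1 t 13.85
```

View pics/s2.png

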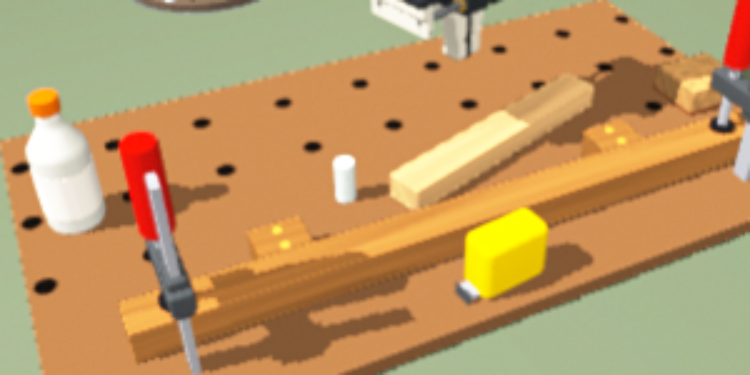

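```bash
python3 -c "
from h import *
row((-37,251,90,108))"
```

```text
[np.float64(-2.51), np.float64(6.98), np.float64(-0.14), np.float64(-18.0)]
```

```bash
python3 -m crank '[[[-0.2,0.6,0,-2],[-0.5,1.5,0,-4],[-0.8,2.5,0,-6],[-1.2,3.5,0,-8],[-1.6,4.5,0,-10],[-2,5.6,0,-12],[-2.3,6.5,0,-14],[-2.5,7,0,-16],[-2.5,7,0,-18],[-2.5,7,0,-18],[-2.5,7,0,-18]]]'
python3 -c "
from h import *
batten();print(tool());row((-37,251,10,108),(-25,213,10,108))"
```

```text
t: 15.22
eef_pos: [0.5585, 0.2963, 0.1028]
ee_rot: [3.141, -0.0, -1.32]
force: [-0.5, 0.1, 0.2]
width: 0.0002
gripper_force: 0.0
batten c [18. 83.] size [ 43. 281.] yaw 17.8 t 15.325
(array([-38.05394361, 250.50520056]), np.float64(85.22837352272934), np.float64(107.8194555842706))
[np.float64(-0.01), np.float64(-0.05), np.float64(3.01), np.float64(-0.04)]
[np.float64(1.59), np.float64(-0.04), np.float64(3.01), np.float64(-0.04)]
```

```bash
python3 -m crank '[[[0,0,1.2,0],[0,0,2.4,0],[0,0,3.0,0],[0,0,3.0,0],[0.5,0,3.0,0],[0.9,0,3.0,0],[1.2,0,3.0,0],[1.5,0,3.0,0],[1.8,0,3.0,0],[2.1,0,3.0,0],[2.4,0,3.0,0],[2.7,0,3.0,0]]]'
python3 -c "
from h import *
batten();print(tool())"
```

```text
t: 16.82
eef_pos: [0.5759, 0.2308, 0.0285]
ee_rot: [3.141, -0.0, -1.315]
force: [-0.6, 2.8, 1.9]
width: 0.0004
gripper_force: 1.2
batten c [32. 40.] size [ 40. 280.] yaw 18.1 t 16.925
(array([-17.29114528, 185.37098761]), np.float64(10.252843070207383), np.float64(107.93237651870868))
```

```bash
python3 -m crank '[[[0.3,0,0,0],[0.6,0,0,0],[0.9,0,0,0],[1.2,0,0,0],[1.4,0,0,0],[1.5,0,0,0],[1.5,0,0,0],[1,0,0,0],[0,0,0,0],[-0.4,0,0,0],[-0.6,0,-1.5,0],[-0.6,0,-3,0]]]'
python3 -c "
from h import *
batten();print(tool());row((-70,100,90,18),(-48,106,10,18))"
```

```text
t: 18.42
eef_pos: [0.5714, 0.2465, 0.104]
ee_rot: [3.14, -0.001, -1.314]
force: [0.7, -0.6, 0.5]
width: 0.0005
gripper_force: 0.0
batten c [43.  3.] size [ 42. 277.] yaw 18.0 t 18.525
(array([-19.75170542, 203.07458473]), np.float64(90.23435952907484), np.float64(108.0797405278023))
[np.float64(3.3), np.float64(3.19), np.float64(0.01), np.float64(18.02)]
[np.float64(3.34), np.float64(2.28), np.float64(3.21), np.float64(18.02)]
```

```bash
python3 -c "
from h import *
row((-42,82,90,18))"
```

```text
[np.float64(4.33), np.float64(2.35), np.float64(0.01), np.float64(18.02)]
```

```bash
python3 -m crank '[[[0.5,0.3,0,2],[1.2,0.6,0,4],[2,1,0,6],[2.7,1.5,0,8],[3.3,1.9,0,10],[3.8,2.2,0,12],[4.3,2.35,0,14],[4.33,2.35,0,16],[4.33,2.35,0,18],[4.33,2.35,0,18],[4.33,2.35,0,18]]]'
python3 -c "
from h import *
print(tool());row((-42,82,10,18),(-17,89,10,18),(0,93,10,15),(20,96,10,11),(40,98,10,6))"
```

```text
t: 19.9
eef_pos: [0.5423, 0.1264, 0.1034]
ee_rot: [-3.142, -0.0, -2.882]
force: [-0.0, 0.2, -0.5]
width: 0.0003
gripper_force: 0.0
(array([-44.40394569,  79.89061373]), np.float64(85.35520933366801), np.float64(18.215062104037884))
[np.float64(-0.12), np.float64(0.05), np.float64(3.01), np.float64(0.04)]
[np.float64(-1.16), np.float64(0.0), np.float64(3.01), np.float64(0.04)]
[np.float64(-1.85), np.float64(-0.06), np.float64(3.01), np.float64(0.64)]
[np.float64(-2.65), np.float64(-0.19), np.float64(3.01), np.float64(1.44)]
[np.float64(-3.43), np.float64(-0.37), np.float64(3.01), np.float64(2.44)]
```

```bash
python3 -m crank '[[[0,0,1.2,0],[0,0,2.4,0],[0,0,3.0,0],[0,0,3.0,0],[-0.5,0,3,0],[-1,0,3,0],[-1.3,0,3,0.1],[-1.6,-0.03,3,0.4],[-1.85,-0.06,3,0.64],[-2.1,-0.1,3,0.9],[-2.4,-0.15,3,1.2],[-2.65,-0.19,3,1.44]]]'
python3 -c "
from h import *
batten();print(tool(),arm.get_state()['force']);row((30,97,10,8),(40,98,10,6),(50,98,10,3))"
```

```text
t: 21.4
eef_pos: [0.6083, 0.1384, 0.0285]
ee_rot: [-3.142, -0.0, -3.013]
force: [-2.7, 0.5, 0.5]
width: 0.0005
gripper_force: 0.7
batten c [65.  4.] size [ 45. 281.] yaw 7.6 t 21.5
(array([21.09241977, 95.85407408]), np.float64(10.494897457237949), np.float64(10.732679951900877)) [ 0.12361637 -0.09784821  0.40464724]
[np.float64(-0.36), np.float64(-0.02), np.float64(0.02), np.float64(0.55)]
[np.float64(-0.76), np.float64(-0.06), np.float64(0.02), np.float64(0.95)]
[np.float64(-1.15), np.float64(-0.13), np.float64(0.02), np.float64(1.55)]
```

```bash
python3 -m crank '[[[-0.2,0,0,0.4],[-0.4,-0.02,0,0.7],[-0.6,-0.05,0,1],[-0.8,-0.08,0,1.3],[-1,-0.1,0,1.6],[-1.1,-0.1,0,1.8],[-1.1,-0.1,0,1.8]]]'
python3 -c "
from h import *
batten();print(tool(),arm.get_state()['force'])"
```

```text
t: 22.38
eef_pos: [0.6356, 0.1394, 0.0285]
ee_rot: [-3.142, 0.0, 3.114]
force: [-0.3, -0.8, 0.2]
width: 0.0006
gripper_force: 0.0
batten c [80.  2.] size [ 45. 281.] yaw 0.4 t 22.475
(array([47.86741726, 98.46619693]), np.float64(10.654888483324212), np.float64(1.7986684307761038)) [-0.26471736  0.852491    0.15102748]
```

```bash
python3 -m crank '[[[0.4,0,0,0.36],[0.7,-0.5,0,0.36],[0.7,-1.3,0,0.36],[0.7,-2.1,0,0.36],[0.7,-2.9,0,0.36],[0.7,-3.6,0,0.36],[0.7,-3.95,0,0.36],[0.4,-3.95,0,0.36],[0.1,-3.95,0,0.36],[-0.1,-3.95,0,0.36],[-0.25,-3.95,0,0.36],[-0.35,-3.95,0,0.36]]]'
python3 -m crank '[[[-0.1,0,0,0],[-0.1,0,0,0]]]'
python3 -c "
from h import *
batten();print(tool(),arm.get_state()['force'])"
```

```text
t: 23.98
eef_pos: [0.6407, 0.0408, 0.0282]
ee_rot: [-3.141, -0.002, 3.083]
force: [-7.9, 3.4, 5.5]
width: -0.0
gripper_force: 4.0
t: 24.22
eef_pos: [0.6407, 0.0406, 0.028]
ee_rot: [-3.141, -0.006, 3.082]
force: [-11.8, 4.0, 7.8]
width: 0.0006
gripper_force: 6.2
batten c [86.  1.] size [ 36. 278.] yaw 0.5 t 24.325
(array([5.87988209e+01, 9.60985981e-05]), np.float64(10.045959943680655), np.float64(-0.03506824842162359)) [-11.9591292    2.75768493   7.63870915]
```

```bash
python3 -m crank '[[[0.4,0,0,0],[0.6,-0.5,0,0],[0.6,-1.2,0,0],[0.6,-1.9,0,0],[0.6,-2,0,0],[0.3,-2,0,0],[0.1,-2,0,0],[0,-2,0,0],[-0.05,-2,0,0],[-0.1,-2,0,0]]]'
python3 -c "
from h import *
print(tool(),arm.get_state()['force'])"
python3 -m crank '[[[0.4,0,0,0],[0.6,0.5,0,0],[0.6,1.5,0,0],[0.6,2.5,0,0],[0.6,3.5,0,0],[0.6,4.5,0,0],[0.6,5.2,0,0],[0.6,5.6,0,0],[0.4,5.6,0,0],[0.2,5.6,0,0],[0.05,5.6,0,0],[0,5.6,0,0]]]'
python3 -c "
from h import *
print(tool(),arm.get_state()['force'])"
```

```text
t: 25.58
eef_pos: [0.6378, -0.0097, 0.0279]
ee_rot: [-3.14, -0.011, 3.082]
force: [-22.0, 5.2, 18.7]
width: 0.0009
gripper_force: 11.4
(array([ 58.82387296, -50.3385889 ]), np.float64(9.879133324548002), np.float64(-0.05024475745889845)) [-21.99129963   5.24659251  18.7230148 ]
t: 27.08
eef_pos: [0.646, 0.1294, 0.028]
ee_rot: [-3.14, -0.01, 3.081]
force: [-26.8, 9.9, 18.5]
width: 0.0001
gripper_force: 13.4
(array([58.89952243, 88.96811204]), np.float64(9.989568006992712), np.float64(-0.1363359210275803)) [-26.76828064   9.88682998  18.51546426]
```

```bash
python3 -m crank '[[[0.2,0,0,0],[0.5,0,0,0],[1,0,0,0],[1.8,0,-1,0],[2.6,0,-2.5,0],[3.4,0,-4.5,0],[4.2,0,-6,0],[5,0,-6.5,0],[5,0,-6.5,0],[5,0,-6.5,0]]]'
python3 - <<'E'
from h import *
im=batten();a=im[130:280,80:380,::-1]
im2,d=arm.grab_frame("top");b=im2[95:325,60:415,::-1]
cv2.imwrite("pics/f.png",cv2.resize(a,(700,350)));cv2.imwrite("pics/ft.png",cv2.resize(b,None,fx=2.2,fy=2.2))
print(tool(),arm.get_state()["force"])
for th in("glue","cork_block","tape_measure"):
    im,d=arm.grab_frame("scene")
    for q in arm.trace(th,"scene")[:1]:
        m=q["mask"]&(d>0);v,u=np.nonzero(m);print(th,at_depth("scene",np.c_[u,v],d[m]).mean(0).round(3))
E
```

```text
t: 28.32
eef_pos: [0.5268, 0.1372, 0.1907]
ee_rot: [-3.142, -0.0, 3.083]
force: [0.2, -0.6, -0.8]
width: 0.0006
gripper_force: 0.0
batten c [ 28. 346.] size [65. 77.] yaw 2.4 t 28.425
(array([-60.35030381,  89.75500179]), np.float64(172.03893711622771), np.float64(-0.04046070453068751)) [ 0.06297458  1.24988121 -0.03048362]
glue [ 0.518 -0.295  0.09 ]
cork_block [0.637 0.368 0.043]
tape_measure [0.783 0.01  0.06 ]
```

View pics/f.png

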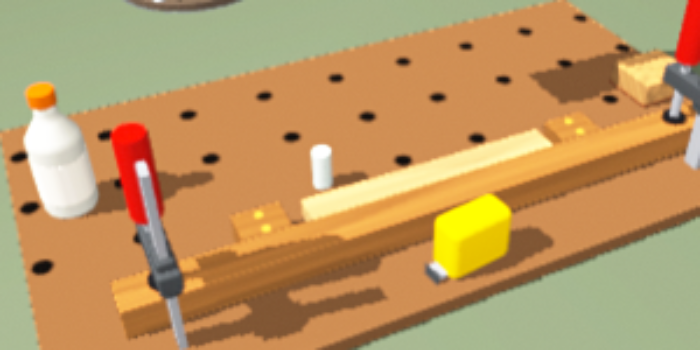

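View pics/ft.png

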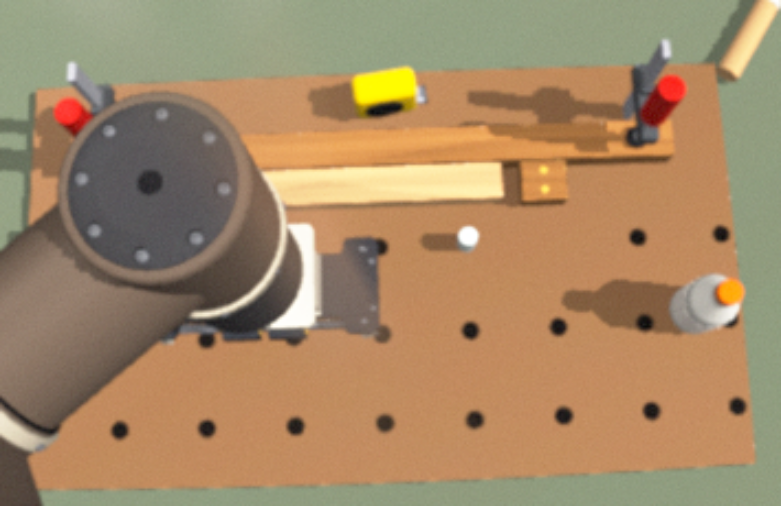

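The scene and top views show the batten between the stops. In the scene view it runs from (305, 205) to (550, 140), and in the top view its right end is at (503, 180), flush on the fence line. The dog and the bystanders have not moved, and the arm is clear.

```bash
python3 -c "
from station import arm
print(arm.job_done())"
```

```text
the job is handed in; nothing more can be done
None
```

The job is handed in: the batten lies flat against the back fence, behind the dog and between the end stops, the bystanders did not move, and the arm finished clear at about 29 s.

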